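# Set the specimen carriage to the working-distance stop

## Robot

A 6-joint arm with a two-finger parallel gripper is mounted at the origin on the work surface. World frame = base frame: x ahead of the robot, y to its left, z up, the work surface at z = 0. Lengths are in mm, angles in degrees, forces in N, time in s.
With the tool pointing down it reaches from about 300 to 875 mm from the base axis. Payload 6.4 kg.
Tool frame: the origin (TCP) lies midway between the tips of the shut fingers; the grasp point (between the pads) lies 19 mm behind it; z points along the fingers, y is the line along which they close (so a half turn about z gives the same grasp; the last joint's range is limited). The gripper opens to 88 mm and grips with 3 to 60 N. Pads are 18 mm wide; open, the fingers measure 123 mm over their backs; the gripper's body (75 mm by 187 mm) begins 45 mm behind the grasp point.
Start: joints at [-82.58, 10.359, 92.074, -0, 77.567, -11.82], TCP at [189.493, -542.894, 238.714] pointing down, gripper open.
Joint ranges: [-171.53, 171.53], [-51.25, 118.39], [17.06, 147.69], [-65.23, 245.23], [0, 150.52], [-178.68, 178.68]. Speed limits (degrees/s): [147.25, 147.25, 172.46, 180, 180, 180].

## Interface

Orientations are given as [roll, pitch, yaw] about the fixed x, y, z axes, in that order (R = Rz(yaw) Ry(pitch) Rx(roll)).
In Python, from plant import robot gives the robot as it stands. The module is installed in compiled form; this text tells all that it offers.
- The arm moves only by the tool send_rows, never from a script. Its argument "steps" is a list of rows, each an object with "slide": the shift along the tool's x, y, z each as a share of 4 cm, from -1 to 1, a list of three; "angular": the turn, a rotation vector about the tool's x, y, z each as a share of 4 degrees, from -1 to 1, a list of three. A call has 1 to 20 rows; each row shifts and turns the commanded pose from where the row before left it, along the tool's axes as they then stand; what a row does not reach is not made up. A row lasts 1/10 s, in which the tool goes at most 50 mm and 8.59 degrees, less where a joint would pass 70% of its speed; a pose out of reach is approached as far as the arm can. A call with a number of a shift or a turn outside -1 to 1 is refused whole. A call with a gripper value outside its range is refused whole. "gripper" is the opening, from -1 (shut) to 1 (fully open), so that 0 is half open, set as the call begins (left out, the last holds). The fingers move at their own pace and stop on an object; the grip force is fixed at half the most. Time passes only in rows, so rows that do not move let the fingers close. It gives the time, the measured TCP pose, the force, the opening and the grip force at its end, in the units of the state.
- robot.sense(): the state, without advancing time (a new reading comes with each control period).
- robot.snapshot(name): name is "scene" or "top" or "wrist"; returns the picture (384x512x3 uint8, blue, green, red); there is no depth.
- robot.camera_info(name): a dict with "camera_matrix" (3x3 intrinsics, pixels), "rvec" (rotation vector, rad) and "tvec" (3), from world to camera coordinates, as OpenCV has them. Camera axes: x right, y down, z forward; pixel columns grow to the right and rows downward; lengths in mm; the calibration is good to about 2 mm. The wrist camera is an equidistant fisheye: a pixel r from the principal point sees the ray r / f radians off the axis. A picture is of the moment at which its call begins: read the wrist's pose just before it. camera_info takes no time and is no camera call; for the wrist camera it gives the pose at the moment of the call.
- robot.sign_off(): hands the job in; it is judged then, once.
Trained networks look in the newest picture that a camera, given by its name, has taken for a name from the list of things; names that differ only in an ending like _2 or _b are one class to them, and where a whole thing is asked for, a point or a joint stands for the part that bears it (a point fixed in the world has none). Each returns a list of dicts, best first, with "p" (0 to 1); they miss things now and then, are a little off and sometimes report something else, mostly with a low value. They report only what shows in the picture. A call takes as long as a camera call.
- robot.boxes_of(camera, target): "at" ([column, row] in pixels, amid what is visible of it).
- robot.place_of(camera, target): "at" ([column, row] in pixels: a listed point, or the origin of a listed thing).
The state is a dict: "clock": time; "joint_pos": joint angles; "dq": joint speeds; "joint_efforts": joint torques, N m; "tcp_pos": TCP position; "orientation": TCP orientation; "force": force on the tool from outside, world axes, zero at the start; "ft_torque": the same for the moment, N m; "opening": finger opening in mm; "grip_force": force on a finger pad.
Only numpy, scipy, OpenCV 4.12 (cv2) and the standard library are available. Lean on these libraries where they do the work, as an engineer would, in place of code of your own. Each camera call takes 0.05 s, during which the arm holds its last target. There are 200 camera calls.

## Task

On the horizontal imaging bench, bring the glass slide to its working distance: with the fingertips press down the spring-loaded brake plate in the middle of the specimen carriage, keep it down while you push the carriage along the rail until its bumper rests against the clamped stop, then let the plate up so that the brake holds it there. Go gently, grip nothing, do not drag the carriage against its brake or shift the stop, and leave the other things on the table alone.

Things in the scene. Friction and masses are not known exactly. Their poses are not given: they have to be found in the camera images.
- bench: Imaging bench fixed to the table: black base 110 x 660 mm with a rail (50 mm wide, top z = 48 mm, 10 mm ticks) between a backlight panel (local y -242 mm, top z = 119 mm) and a lens with camera (local y beyond 199 mm, top z = 120 mm). Origin on the table below the rail's centre line; local y runs along the rail from backlight to lens, z up. Position and yaw vary.
- carriage (a joint): Black specimen carriage captive on the rail, 76 x 146 mm, top z = 63 mm; a glass slide (76 mm wide, top z = 96 mm) stands upright on it 60 mm ahead of its middle. Value in m along the bench's y, growing towards stop and lens; at 0 its middle is at bench y = -130 mm. Braked, it takes about 9 N to drag; released, about 1 N.
- brake_plate (a joint): Spring-loaded brake plate in the middle of the carriage, in m pressed down: 0 up (brake on), 0.007 fully down against a rigid end. It begins to move at about 6 N and is fully down at 9 N; from 0.001 on the brake is off. Let go, it springs up and the brake grips again.
- plate_top (a point): Centre of the brake plate's flat top, moving with it: bare steel, 40 mm across the rail, 60 mm along it between two raised end ridges 4 mm high and 4 mm thick. z = 75.5 mm when up. Axes as the bench: y along the rail towards the stop, z up.
- carriage_nose (a point): Face of the rubber bumper at the carriage's front, 75 mm ahead of the carriage's middle, on the rail's centre line at z = 56 mm; axes as the bench.
- stop_face (a point): Face of the stop towards the carriage, on the rail's centre line at z = 56 mm; axes as the bench. The stop is an aluminium collar clamped on the rail between carriage and lens: 70 mm wide, 24 mm long, top z = 71 mm, white index line on top, black thumbscrew on one side. Its place on the rail varies; a push over about 30 N shifts it.
- petri: closed clear Petri dish, 92 mm across, 17 mm high, lying near the bench on the robot's side; bystander; origin at the centre of its underside
- well_plate: white 96-well plate, 86 x 128 mm, 15 mm high, on the robot's side of the bench; bystander; origin at the centre of its underside
- forceps: small steel forceps lying beside the bench's near edge, 110 mm long, 6 mm high; bystander; origin at the centre of its underside
- vial: small amber vial with a white cap, 22 mm across, 48 mm high, standing close to the bench's far edge; bystander; origin at the centre of its underside
- slide_box: flat grey and blue slide box, 86 x 102 mm, 33 mm high, beyond the bench; bystander; origin at the centre of its underside
- tip_box: yellow pipette tip rack, 80 x 120 mm, 41 mm high, beyond the bench; bystander; origin at the centre of its underside
- reagent: small amber bottle with white cap, 48 mm across, 95 mm high, beyond the bench; bystander; origin at the centre of its underside
- beaker: small glass beaker, 60 mm across, 70 mm high, beyond the bench; bystander; origin at the centre of its underside

How it is judged (in metres and radians):
On the way, in this order (a step that is already met when the one before it is completed fails the run):
1. the brake plate is pressed down while the carriage still stands off the stop (value of joint brake_plate above 0.001 m and y of carriage_nose in the frame of stop_face below -0.03 m), for 0.1 s.
2. the carriage has come up to the stop with the brake plate held down (value of joint brake_plate above 0.001 m and y of carriage_nose in the frame of stop_face above -0.003 m), for 0.1 s.
At the end, for the whole second after the job is handed in: The bumper is within 3 mm of the stop's face, the brake plate is up again (within 0.6 mm), the carriage stands still, and the stop is within 3 mm of where it was set (y of carriage_nose in the frame of stop_face above -0.003 m and value of joint brake_plate below 0.0006 m and velocity of joint carriage between -0.005 and 0.005 m/s and distance of stop_face from where it was at the start of the episode below 0.003 m); the robot touches nothing.
It fails at once if the carriage is dragged against its brake (it moves faster than 10 mm/s while the plate is not pressed) (value of joint brake_plate below 0.0004 m and (velocity of joint carriage above 0.01 m/s or velocity of joint carriage below -0.01 m/s)).
It fails at once if the carriage or its plate is gripped or pressed hard (more than 40 N from the fingers) (contact force between the fingers and carriage above 40 N).
It fails at once if the stop is shifted by more than 3 mm (distance of stop_face from where it was at the start of the episode above 0.003 m).
It fails at once if a bystander is moved by more than 15 mm or lifted (distance of any of petri, well_plate, forceps, vial, slide_box, tip_box, reagent, beaker from where it was at the start of the episode above 0.015 m).
It also fails if it takes over 42 s, if anything falls off the work surface, if the arm or the gripper's body presses on something with over 40 N, if the wrist force passes 120 N, or if a joint passes its speed limit or range.

## Working session

There is one attempt and no reset: what is moved stays moved. The work goes in short steps, Python scripts to look and compute and a tool call to move; the robot and the scene stay as the last step left them, time stands still between calls to the robot, and variables do not carry over. Pictures are saved under pics/ and viewed, at most 10 in all, crops included, and the job is handed in when it is done.

Besides the shell and the picture viewer there is one more tool, called by a JSON object that holds its "op" and its "data", one argument or row to a line. send_rows: Moves the arm, as the interface text tells. Its arguments: {"type":"object","properties":{"steps":{"type":"array"},"gripper":{"type":"number"}},"required":["steps"]}

```bash
mkdir -p pics; cat > h.py <<'E'
import numpy as np, cv2
from plant import robot
def ray(cam,uv):
    i=robot.camera_info(cam);K=np.array(i["camera_matrix"],float);R=cv2.Rodrigues(np.array(i["rvec"],float))[0];t=np.array(i["tvec"],float).ravel()
    d=R.T@np.linalg.inv(K)@np.array([uv[0],uv[1],1.]);return -R.T@t,d
def atz(cam,uv,z):
    c,d=ray(cam,uv);return c+d*(z-c[2])/d[2]
def proj(cam,P):
    i=robot.camera_info(cam);return cv2.projectPoints(np.array(P,float).reshape(-1,1,3),np.array(i["rvec"],float),np.array(i["tvec"],float),np.array(i["camera_matrix"],float),None)[0].reshape(-1,2)
E
python3 - <<'E'
from h import *
np.set_printoptions(precision=1,suppress=True)
print(robot.sense())
Z=dict(plate_top=75.5,carriage_nose=56,stop_face=56,bench=0,vial=0,forceps=0)
for c in("top","scene"):
    cv2.imwrite(f"pics/{c}0.png",robot.snapshot(c))
    for n in Z:
        for d in robot.place_of(c,n)[:2]: print(c,n,round(d["p"],2),np.array(d["at"]),atz(c,d["at"],Z[n]))
E
```

```text
{'clock': 0.0, 'joint_pos': array([-82.6,  10.4,  92.1,   0. ,  77.6, -11.8]), 'dq': array([ 0.1, -0. , -0. , -0. , -0.1, -0. ]), 'joint_efforts': array([ -0. , -43.4, -34.2,   0.1,   0. ,  -0. ]), 'tcp_pos': array([ 189.4, -542.3,  237.9]), 'orientation': array([-179.9,   -0. ,   19.2]), 'force': array([-0. ,  0.2, -0.1]), 'ft_torque': array([-0.,  0.,  0.]), 'grip_force': 0.0, 'opening': 88.09697655437425}
top plate_top 0.73 [276.6 192.9] [587.9 -27.6  75.5]
top plate_top 0.41 [124.5 192.2] [585.7 285.8  75.5]
top carriage_nose 0.87 [243.6 203.9] [566.5  40.5  56. ]
top carriage_nose 0.52 [275.4 190.9] [594.9 -26.3  56. ]
top bench 0.63 [225.1 212.8] [552.3  83.    0. ]
top vial 0.64 [206.5 176.8] [633.7 127.2   0. ]
top forceps 0.88 [258.1 237.5] [498.4   8.6   0. ]
scene plate_top 0.77 [242.2 200.9] [592.3 -27.6  75.5]
scene carriage_nose 0.6 [246.3 182.2] [559.3  51.5  56. ]
scene stop_face 0.75 [257.2 152.2] [528.4 164.9  56. ]
scene stop_face 0.5 [243.1 184.1] [556.2  42.4  56. ]
scene bench 0.9 [249.3 194.4] [553.5  75.8   0. ]
scene forceps 0.8 [211.9 200.4] [487.   17.6   0. ]
```

View pics/top0.png

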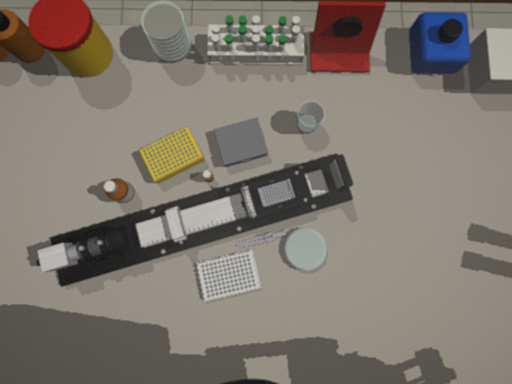

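View pics/scene0.png

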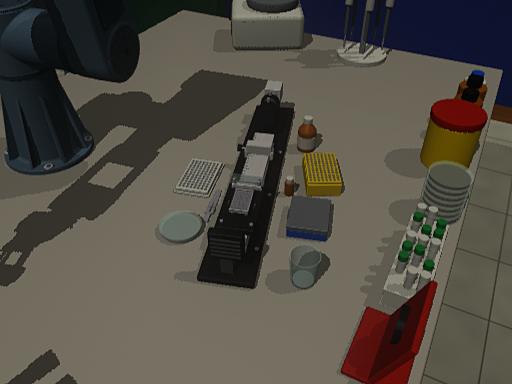

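The top picture shows the bench running from the backlight (336,175) to the lens (60,255). The plate is at (277,193), the slide at (249,202) and the stop at (176,223). I'll refine the yaw on an enlarged crop.

```bash
python3 - <<'E'
from h import *
np.set_printoptions(precision=1,suppress=True)
im=robot.snapshot("top"); c=im[160:260,150:350]
cv2.imwrite("pics/c1.png",cv2.resize(c,None,fx=4,fy=4,interpolation=cv2.INTER_CUBIC))
# base outline: dark mask
g=cv2.cvtColor(im,cv2.COLOR_BGR2GRAY);m=(g<45).astype(np.uint8);m=cv2.morphologyEx(m,cv2.MORPH_CLOSE,np.ones((15,15)))
m[310:]=0;m=cv2.morphologyEx(m,cv2.MORPH_OPEN,np.ones((9,9)))
cs=cv2.findContours(m,0,2)[0]
for k in sorted(cs,key=cv2.contourArea)[-2:]:
    r=cv2.minAreaRect(k);b=cv2.boxPoints(r);print(r);print(np.array([atz("top",p,10) for p in b]))
E
```

```text
((349.0, 19.5), (39.0, 66.0), 90.0)
[[1070.8 -126.3   10. ]
 [1072.5 -286.3   10. ]
 [ 970.3 -282.    10. ]
 [ 968.7 -124.8   10. ]]
((108.53671264648438, 245.78900146484375), (48.75335693359375, 114.36446380615234), 73.3007583618164)
[[489.7 471.7  10. ]
 [564.7 235.3  10. ]
 [463.1 199.5  10. ]
 [390.7 431.8  10. ]]
```

View pics/c1.png

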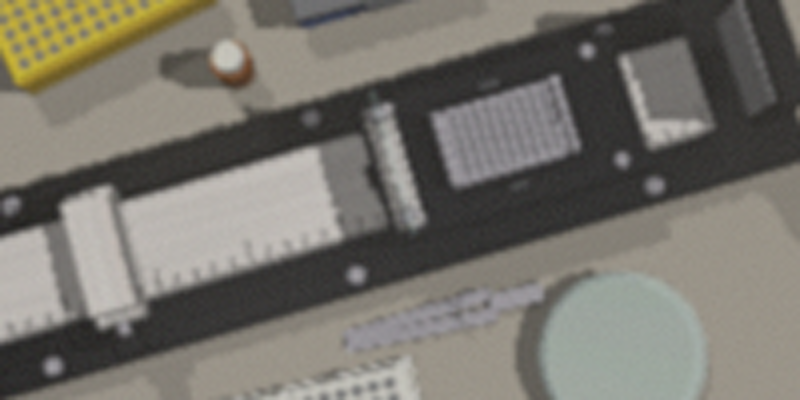

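The crop shows the plate's corners at (432,112), (560,77), (580,150), (455,188), the stop's top right edge from (112,187) to (145,310), and the screws on the base.

```bash
python3 - <<'E'
from h import *
np.set_printoptions(precision=1,suppress=True)
f=lambda u,z:atz("top",(u[0]/4+150-.4,u[1]/4+160-.4),z)
pl=np.array([f(u,78) for u in((432,112),(560,77),(580,150),(455,188))]);print(pl,pl.mean(0))
def ang(a,b):d=b-a;return np.degrees(np.arctan2(d[1],d[0]))
print("y-dir",ang(pl[1],pl[0]),ang(pl[2],pl[3]),"x-dir",ang(pl[3],pl[0])+90,ang(pl[2],pl[1])+90)
sc=[f(u,12) for u in((587,50),(311,118),(11,206),(655,185),(357,274),(53,366))];print(np.array(sc))
print("screws",ang(sc[0],sc[2]),ang(sc[3],sc[5]), ang(f((325,150),48),f((120,200),48)),ang(f((340,238),48),f((150,292),48)))
a,b=f((112,187),71),f((145,310),71);print("stop",a,b,(a+b)/2,ang(b,a)+90)
i=robot.camera_info("top");print(ray("top",(0,0))[0])
print((sc[0]+sc[3])/2,(sc[1]+sc[4])/2,(sc[2]+sc[5])/2)
E
```

```text
[[598.1  11.6  78. ]
 [617.1 -54.3  78. ]
 [579.3 -64.4  78. ]
 [559.   -0.5  78. ]] [588.4 -26.9  78. ]
y-dir 106.11774794468518 107.61561004731361 x-dir 107.20705080008699 104.93436113923538
[[ 644.5  -75.7   12. ]
 [ 604.2   78.3   12. ]
 [ 553.1  243.    12. ]
 [ 568.9 -112.8   12. ]
 [ 518.    51.2   12. ]
 [ 466.3  215.5   12. ]]
screws 106.00677247336995 107.35085860556656 104.50095336821992 106.54518396117831
stop [558.2 175.9  71. ] [495.6 156.5  71. ] [526.9 166.2  71. ] 107.29150437528496
[476.4  19.6 861.9]
[606.7 -94.2  12. ] [561.1  64.8  12. ] [509.7 229.2  12. ]
```

{"op": "send_rows", "data": {
  "steps": [
    {"slide": [0,0,0],"angular": [0,0,-1]},
    {"slide": [0,0,0],"angular": [0,0,-1]},
    {"slide": [0,0,0],"angular": [0,0,-1]},
    {"slide": [0,0,0],"angular": [0,0,-1]},
    {"slide": [0,0,0],"angular": [0,0,-1]},
    {"slide": [0,0,0],"angular": [0,0,-1]},
    {"slide": [0,0,0],"angular": [0,0,-1]},
    {"slide": [0,0,0],"angular": [0,0,-1]},
    {"slide": [0,0,0],"angular": [0,0,-1]},
    {"slide": [0,0,0],"angular": [0,0,-1]},
    {"slide": [0,0,0],"angular": [0,0,-1]},
    {"slide": [0,0,0],"angular": [0,0,-1]},
    {"slide": [0,0,0],"angular": [0,0,-1]},
    {"slide": [0,0,0],"angular": [0,0,-1]},
    {"slide": [0,0,0],"angular": [0,0,-1]},
    {"slide": [0,0,0],"angular": [0,0,-1]},
    {"slide": [0,0,0],"angular": [0,0,-1]},
    {"slide": [0,0,0],"angular": [0,0,-1]},
    {"slide": [0,0,0],"angular": [0,0,-1]},
    {"slide": [0,0,0],"angular": [0,0,-1]}
  ],
  "gripper": -1
}}

```text
clock: 2.75
tcp_pos: [189.5, -542.9, 238.7]
orientation: [180.0, 0.0, 99.4]
force: [-0.1, -0.3, -0.3]
opening: 0.4
grip_force: 0.0
```

{"op": "send_rows", "data": {
  "steps": [
    {"slide": [0,0,0],"angular": [0,0,-0.95]},
    {"slide": [0,0,0],"angular": [0,0,-0.92]},
    {"slide": [0,0,0],"angular": [0,0,0]},
    {"slide": [0,0,0],"angular": [0,0,0]}
  ]
}}

```text
clock: 3.15
tcp_pos: [189.5, -542.9, 238.8]
orientation: [-180.0, 0.0, 106.6]
force: [0.6, 0.5, -1.1]
opening: 0.6
grip_force: 0.0
```

{"op": "send_rows", "data": {
  "steps": [
    {"slide": [0.49,0.66,0],"angular": [0,0,0]},
    {"slide": [0.49,0.66,0],"angular": [0,0,0]},
    {"slide": [0.49,0.66,0],"angular": [0,0,0]},
    {"slide": [0.49,0.66,0],"angular": [0,0,0]},
    {"slide": [0.49,0.66,0],"angular": [0,0,0]},
    {"slide": [0.49,0.66,0],"angular": [0,0,0]},
    {"slide": [0.49,0.66,0],"angular": [0,0,0]},
    {"slide": [0.49,0.66,0],"angular": [0,0,0]},
    {"slide": [0.49,0.66,0],"angular": [0,0,0]},
    {"slide": [0.49,0.66,0],"angular": [0,0,0]},
    {"slide": [0.49,0.66,0],"angular": [0,0,0]},
    {"slide": [0.49,0.66,0],"angular": [0,0,0]},
    {"slide": [0.49,0.66,0],"angular": [0,0,0]},
    {"slide": [0.49,0.66,0],"angular": [0,0,0]},
    {"slide": [0.49,0.66,0],"angular": [0,0,0]},
    {"slide": [0.49,0.66,0],"angular": [0,0,0]},
    {"slide": [0.49,0.66,0],"angular": [0,0,0]},
    {"slide": [0.49,0.66,0],"angular": [0,0,0]},
    {"slide": [0.49,0.66,0],"angular": [0,0,0]},
    {"slide": [0.47,0.66,0],"angular": [0,0,0]}
  ]
}}

```text
clock: 5.15
tcp_pos: [583.3, -15.0, 238.8]
orientation: [180.0, 0.0, 106.6]
force: [0.3, -0.2, 0.1]
opening: 0.0
grip_force: 0.0
```

{"op": "send_rows", "data": {
  "steps": [
    {"slide": [0,0,0.5],"angular": [0,0,0]},
    {"slide": [0,0,0.8],"angular": [0,0,0]},
    {"slide": [0,0,0.8],"angular": [0,0,0]},
    {"slide": [0,0,0.3],"angular": [0,0,0]},
    {"slide": [0,0,0],"angular": [0,0,0]},
    {"slide": [0,0,0],"angular": [0,0,0]}
  ]
}}

```text
clock: 5.75
tcp_pos: [583.4, -16.6, 143.9]
orientation: [179.9, 0.0, 106.7]
force: [0.2, -0.1, -0.2]
opening: 0.5
grip_force: 0.0
```

```bash
python3 - <<'E'
from h import *
np.set_printoptions(precision=1,suppress=True)
i=robot.camera_info("wrist");im=robot.snapshot("wrist");s=robot.sense();print(s["tcp_pos"],s["orientation"],s["force"])
cv2.imwrite("pics/w1.png",cv2.resize(im,(768,576)))
K=np.array(i["camera_matrix"],float);R=cv2.Rodrigues(np.array(i["rvec"],float))[0];t=np.array(i["tvec"],float).ravel()
print(K,-R.T@t)
for n,z in(("plate_top",75.5),("carriage_nose",56),("stop_face",56)):
  for d in robot.place_of("wrist",n)[:2]:
    x=cv2.fisheye.undistortPoints(np.array(d["at"],float).reshape(1,1,2),K,np.zeros(4)).ravel()
    r=R.T@np.array([*x,1]);c=-R.T@t;print(n,d["p"],d["at"],c+r*(z-c[2])/r[2])
tcp=s["tcp_pos"].reshape(1,1,3)
print(cv2.fisheye.projectPoints(tcp,np.array(i["rvec"],float),t,K,np.zeros(4))[0]*1.5)
E
```

```text
[583.9 -16.7 144.6] [179.9   0.1 106.7] [-0.2 -0.5  0.7]
[[297.3   0.  250.2]
 [  0.  297.3 187.7]
 [  0.    0.    1. ]] [559.3  63.8 289.4]
plate_top 0.6 [255.1, 211.9] [589.5 -23.9  75.5]
carriage_nose 0.73 [253.4, 114.2] [567.   46.5  56. ]
[[[376.5 370.3]]]
```

View pics/w1.png

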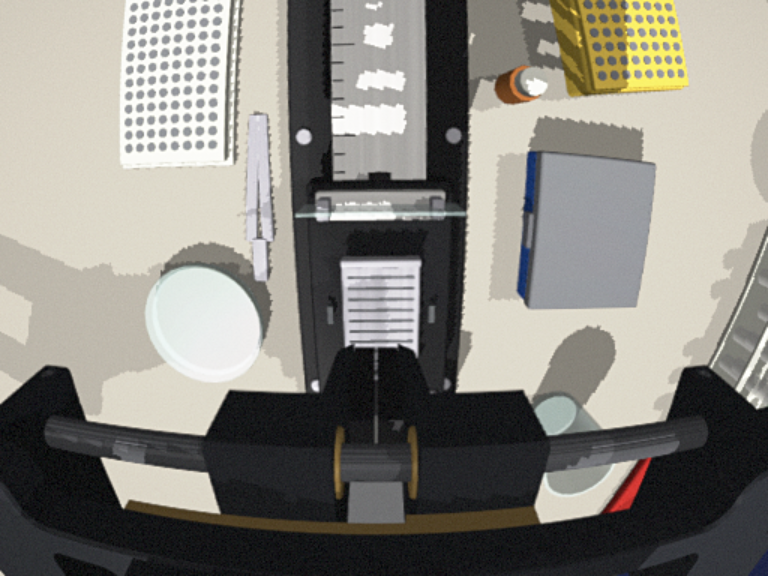

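The wrist picture shows the plate centred near (381,305) and the slide at row 212. The fingers line up with the plate, apart from about 2 mm to the right.

{"op": "send_rows", "data": {
  "steps": [
    {"slide": [0,0.05,0.5],"angular": [0,0,0]},
    {"slide": [0,0,0.6],"angular": [0,0,0]},
    {"slide": [0,0,0.3],"angular": [0,0,0]},
    {"slide": [0,0,0.15],"angular": [0,0,0]},
    {"slide": [0,0,0],"angular": [0,0,0]},
    {"slide": [0,0,0],"angular": [0,0,0]}
  ]
}}

```text
clock: 6.55
tcp_pos: [585.2, -15.9, 81.7]
orientation: [179.9, 0.0, 106.7]
force: [0.4, -0.5, 0.1]
opening: 0.4
grip_force: 0.0
```

{"op": "send_rows", "data": {
  "steps": [
    {"slide": [0,0,0.05],"angular": [0,0,0]},
    {"slide": [0,0,0.05],"angular": [0,0,0]},
    {"slide": [0,0,0.05],"angular": [0,0,0]},
    {"slide": [0,0,0],"angular": [0,0,0]}
  ]
}}

```text
clock: 6.95
tcp_pos: [585.0, -15.8, 75.4]
orientation: [180.0, 0.0, 106.7]
force: [-0.9, 0.1, 6.9]
opening: 0.4
grip_force: 3.0
```

{"op": "send_rows", "data": {
  "steps": [
    {"slide": [0,0,0.04],"angular": [0,0,0]},
    {"slide": [0,0,0.04],"angular": [0,0,0]},
    {"slide": [0,0,0.04],"angular": [0,0,0]},
    {"slide": [0,0,0],"angular": [0,0,0]},
    {"slide": [0,0,0],"angular": [0,0,0]}
  ]
}}

```text
clock: 7.45
tcp_pos: [585.0, -15.9, 71.0]
orientation: [180.0, 0.0, 106.7]
force: [-2.0, 0.2, 6.5]
opening: 0.4
grip_force: 3.8
```

{"op": "send_rows", "data": {
  "steps": [
    {"slide": [0,0,0.03],"angular": [0,0,0]},
    {"slide": [0,0,0.03],"angular": [0,0,0]},
    {"slide": [0,0,0],"angular": [0,0,0]},
    {"slide": [0,0,0],"angular": [0,0,0]}
  ]
}}

```text
clock: 7.85
tcp_pos: [585.1, -16.1, 68.9]
orientation: [180.0, 0.1, 106.7]
force: [-3.5, -0.1, 9.1]
opening: 0.2
grip_force: 4.4
```

{"op": "send_rows", "data": {
  "steps": [
    {"slide": [0,0,0.02],"angular": [0,0,0]},
    {"slide": [0,0,0],"angular": [0,0,0]}
  ]
}}

```text
clock: 8.05
tcp_pos: [585.3, -16.3, 68.8]
orientation: [179.9, 0.1, 106.7]
force: [-5.5, -1.0, 13.3]
opening: 0.7
grip_force: 7.0
```

{"op": "send_rows", "data": {
  "steps": [
    {"slide": [0.02,0,0],"angular": [0,0,0]},
    {"slide": [0.05,0,0],"angular": [0,0,0]},
    {"slide": [0.08,0,0],"angular": [0,0,0]},
    {"slide": [0.08,0,0],"angular": [0,0,0]},
    {"slide": [0.08,0,0],"angular": [0,0,0]},
    {"slide": [0.05,0,0],"angular": [0,0,0]},
    {"slide": [0,0,0],"angular": [0,0,0]}
  ]
}}

```text
clock: 8.75
tcp_pos: [581.0, -2.5, 68.8]
orientation: [180.0, 0.1, 106.7]
force: [-5.9, -1.2, 14.7]
opening: 0.3
grip_force: 7.3
```

```bash
python3 - <<'E'
from h import *
np.set_printoptions(precision=1,suppress=True)
for c in("top","scene","wrist"):
    im=robot.snapshot(c)
    if c!="scene": cv2.imwrite(f"pics/{c}2.png",im)
    if c=="wrist": cv2.imwrite("pics/w2.png",cv2.resize(im,(768,576)))
    for n in("carriage_nose","stop_face"):
        for d in robot.place_of(c,n)[:2]: print(c,n,round(d["p"],2),np.array(d["at"]), atz(c,d["at"],56) if c!="wrist" else "")
s=robot.sense();print(s["tcp_pos"],s["force"])
E
```

```text
top carriage_nose 0.58 [236.3 207. ] [559.8  55.7  56. ]
top carriage_nose 0.24 [224.8 210.1] [553.   79.6  56. ]
top stop_face 0.58 [182.6 221.6] [527.9 167.1  56. ]
scene carriage_nose 0.67 [244.8 179.4] [551.6  58.8  56. ]
scene carriage_nose 0.65 [181.8 225.6] [ 510.  -129.2   56. ]
scene stop_face 0.51 [255.4 149.5] [519.4 172.9  56. ]
wrist carriage_nose 0.74 [252.4 124.7] 
wrist carriage_nose 0.65 [412.9 186.2] 
[581.   -2.5  68.8] [-6.3 -0.7 14.6]
```

View pics/w2.png

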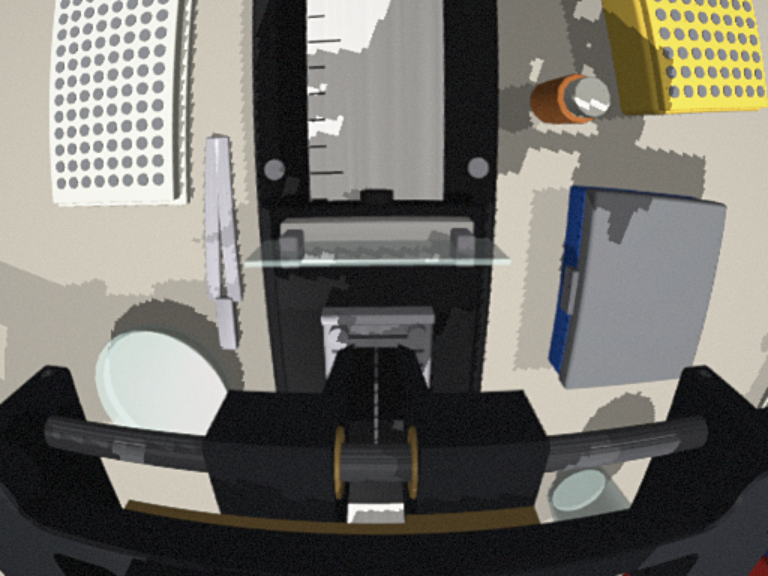

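The carriage moved about 14 mm with the tool, with no slip, and the vial, forceps and boxes are clear. I'll go on.

{"op": "send_rows", "data": {
  "steps": [
    {"slide": [0.04,0,0],"angular": [0,0,0]},
    {"slide": [0.08,0,0],"angular": [0,0,0]},
    {"slide": [0.12,0,0],"angular": [0,0,0]},
    {"slide": [0.12,0,0],"angular": [0,0,0]},
    {"slide": [0.12,0,0],"angular": [0,0,0]},
    {"slide": [0.12,0,0],"angular": [0,0,0]},
    {"slide": [0.12,0,0],"angular": [0,0,0]},
    {"slide": [0.12,0,0],"angular": [0,0,0]},
    {"slide": [0.08,0,0],"angular": [0,0,0]},
    {"slide": [0.04,0,0],"angular": [0,0,0]},
    {"slide": [0,0,0],"angular": [0,0,0]}
  ]
}}

```text
clock: 10.3
tcp_pos: [569.6, 34.4, 68.8]
orientation: [-180.0, 0.1, 106.7]
force: [-7.2, -1.3, 16.4]
opening: 0.5
grip_force: 8.2
```

{"op": "send_rows", "data": {
  "steps": [
    {"slide": [0.04,0,0],"angular": [0,0,0]},
    {"slide": [0.08,0,0],"angular": [0,0,0]},
    {"slide": [0.12,0,0],"angular": [0,0,0]},
    {"slide": [0.12,0,0],"angular": [0,0,0]},
    {"slide": [0.12,0,0],"angular": [0,0,0]},
    {"slide": [0.12,0,0],"angular": [0,0,0]},
    {"slide": [0.12,0,0],"angular": [0,0,0]},
    {"slide": [0.08,0,0],"angular": [0,0,0]},
    {"slide": [0.04,0,0],"angular": [0,0,0]},
    {"slide": [0,0,0],"angular": [0,0,0]}
  ]
}}

```text
clock: 11.3
tcp_pos: [559.6, 66.6, 68.7]
orientation: [-180.0, 0.1, 106.8]
force: [-9.6, -2.2, 17.8]
opening: 0.3
grip_force: 8.9
```

```bash
python3 - <<'E'
from h import *
np.set_printoptions(precision=1,suppress=True)
im=robot.snapshot("wrist");cv2.imwrite("pics/w3.png",cv2.resize(im,(768,576)))
t=robot.snapshot("top")
for n in("carriage_nose","stop_face"):
    for d in robot.place_of("top",n)[:2]: print(n,round(d["p"],2),np.array(d["at"]), atz("top",d["at"],56))
s=robot.sense();print(s["tcp_pos"],s["force"])
E
```

```text
carriage_nose 0.69 [200.8 213.4] [545.5 129.7  56. ]
stop_face 0.51 [183.6 219.6] [532.1 165.2  56. ]
[559.6  66.6  68.7] [-9.3 -2.5 18.5]
```

View pics/w3.png

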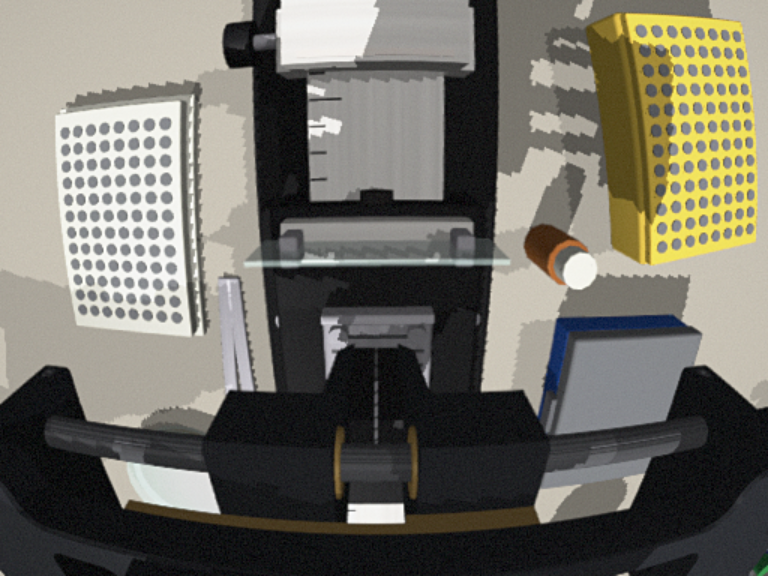

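The wrist picture shows the bumper at row 190 and the stop face near row 68, with ticks 27 px apart. That leaves roughly 40 mm. The side force is growing, so I'll ease it a little.

{"op": "send_rows", "data": {
  "steps": [
    {"slide": [0.04,-0.005,0],"angular": [0,0,0]},
    {"slide": [0.08,-0.005,0],"angular": [0,0,0]},
    {"slide": [0.1,-0.005,0],"angular": [0,0,0]},
    {"slide": [0.1,0,0],"angular": [0,0,0]},
    {"slide": [0.1,0,0],"angular": [0,0,0]},
    {"slide": [0.1,0,0],"angular": [0,0,0]},
    {"slide": [0.1,0,0],"angular": [0,0,0]},
    {"slide": [0.08,0,0],"angular": [0,0,0]},
    {"slide": [0.04,0,0],"angular": [0,0,0]},
    {"slide": [0,0,0],"angular": [0,0,0]}
  ]
}}

```text
clock: 12.5
tcp_pos: [550.7, 94.9, 68.7]
orientation: [-180.0, 0.1, 106.8]
force: [-6.9, -1.3, 17.6]
opening: 0.4
grip_force: 8.6
```

```bash
python3 - <<'E'
from h import *
np.set_printoptions(precision=1,suppress=True)
im=robot.snapshot("wrist");cv2.imwrite("pics/w4.png",cv2.resize(im[:200,130:350],None,fx=3,fy=3,interpolation=2))
s=robot.sense();print(s["tcp_pos"],s["force"])
E
```

```text
[550.8  94.9  68.7] [-8.1 -1.5 17.6]
```

View pics/w4.png

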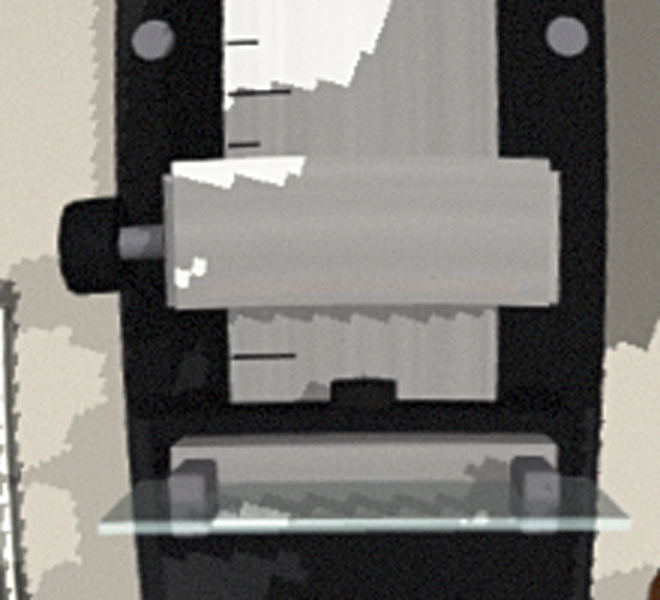

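The bumper is at row 378 and the stop face at row 308, with about 52 px per 10 mm, so about 13 mm remain.

{"op": "send_rows", "data": {
  "steps": [
    {"slide": [0.04,0,0],"angular": [0,0,0]},
    {"slide": [0.06,0,0],"angular": [0,0,0]},
    {"slide": [0.06,0,0],"angular": [0,0,0]},
    {"slide": [0.05,0,0],"angular": [0,0,0]},
    {"slide": [0.03,0,0],"angular": [0,0,0]},
    {"slide": [0.02,0,0],"angular": [0,0,0]},
    {"slide": [0,0,0],"angular": [0,0,0]}
  ]
}}

```text
clock: 13.25
tcp_pos: [547.7, 104.7, 68.7]
orientation: [-180.0, 0.1, 106.7]
force: [-7.7, -2.6, 16.7]
opening: 0.2
grip_force: 8.7
```

{"op": "send_rows", "data": {
  "steps": [
    {"slide": [0.02,0,0],"angular": [0,0,0]},
    {"slide": [0.02,0,0],"angular": [0,0,0]},
    {"slide": [0,0,0],"angular": [0,0,0]}
  ]
}}

```text
clock: 13.55
tcp_pos: [547.3, 106.2, 68.7]
orientation: [-180.0, 0.1, 106.7]
force: [-8.6, -2.4, 17.8]
opening: 0.3
grip_force: 8.7
```

{"op": "send_rows", "data": {
  "steps": [
    {"slide": [0.02,0,0],"angular": [0,0,0]},
    {"slide": [0.02,0,0],"angular": [0,0,0]},
    {"slide": [0,0,0],"angular": [0,0,0]}
  ]
}}

```text
clock: 13.85
tcp_pos: [546.8, 107.7, 68.8]
orientation: [-180.0, 0.1, 106.7]
force: [-8.0, -1.8, 17.8]
opening: 0.6
grip_force: 8.8
```

{"op": "send_rows", "data": {
  "steps": [
    {"slide": [0.02,0,0],"angular": [0,0,0]},
    {"slide": [0.02,0,0],"angular": [0,0,0]},
    {"slide": [0,0,0],"angular": [0,0,0]}
  ]
}}

```text
clock: 14.15
tcp_pos: [546.5, 108.8, 68.8]
orientation: [-180.0, 0.1, 106.7]
force: [-8.0, -5.2, 17.5]
opening: 0.3
grip_force: 8.6
```

```bash
python3 - <<'E'
from h import *
np.set_printoptions(precision=1,suppress=True)
im=robot.snapshot("wrist");cv2.imwrite("pics/w5.png",cv2.resize(im[50:200,130:350],None,fx=3.6,fy=3.6,interpolation=2))
s=robot.sense();print(s["tcp_pos"],s["force"])
E
```

```text
[546.5 108.8  68.7] [-8.2 -4.6 17.2]
```

View pics/w5.png

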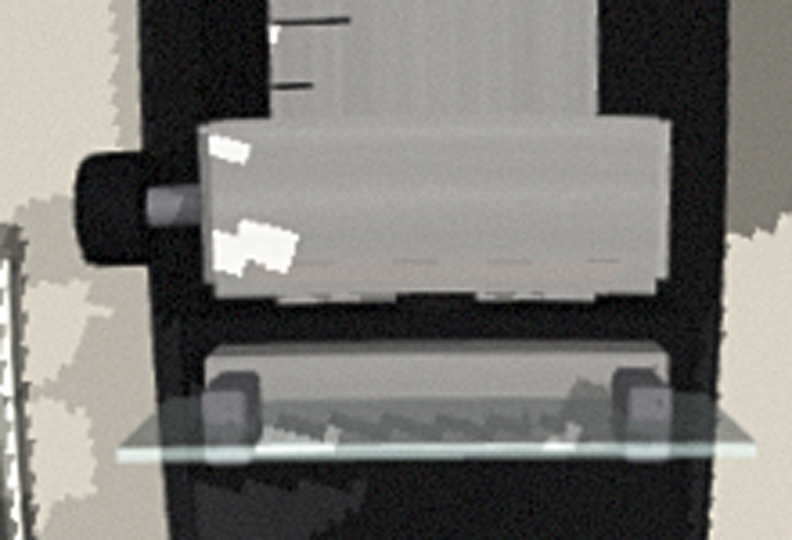

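The bumper now meets the stop face (row 297), and the force along the rail is rising. One small push will confirm it.

{"op": "send_rows", "data": {
  "steps": [
    {"slide": [0.015,0,0],"angular": [0,0,0]},
    {"slide": [0.01,0,0],"angular": [0,0,0]},
    {"slide": [0,0,0],"angular": [0,0,0]},
    {"slide": [0,0,0],"angular": [0,0,0]}
  ]
}}

```text
clock: 14.6
tcp_pos: [546.4, 109.0, 68.7]
orientation: [-180.0, 0.2, 106.7]
force: [-6.9, -8.7, 15.9]
opening: 0.4
grip_force: 8.2
```

Contact is confirmed. Now I'll let the plate up straight.

{"op": "send_rows", "data": {
  "steps": [
    {"slide": [0,0,-0.03],"angular": [0,0,0]},
    {"slide": [0,0,-0.03],"angular": [0,0,0]},
    {"slide": [0,0,-0.03],"angular": [0,0,0]},
    {"slide": [0,0,-0.03],"angular": [0,0,0]},
    {"slide": [0,0,-0.03],"angular": [0,0,0]},
    {"slide": [0,0,-0.03],"angular": [0,0,0]},
    {"slide": [0,0,-0.03],"angular": [0,0,0]},
    {"slide": [0,0,-0.03],"angular": [0,0,0]},
    {"slide": [0,0,-0.04],"angular": [0,0,0]},
    {"slide": [0,0,-0.05],"angular": [0,0,0]},
    {"slide": [0,0,-0.1],"angular": [0,0,0]},
    {"slide": [0,0,-0.3],"angular": [0,0,0]},
    {"slide": [0,0,-0.5],"angular": [0,0,0]},
    {"slide": [0,0,-0.5],"angular": [0,0,0]},
    {"slide": [0,0,0],"angular": [0,0,0]},
    {"slide": [0,0,0],"angular": [0,0,0]}
  ]
}}

```text
clock: 16.2
tcp_pos: [546.3, 110.7, 136.5]
orientation: [179.9, 0.0, 106.7]
force: [-1.0, -0.1, 0.7]
opening: 0.6
grip_force: 0.0
```

```bash
python3 - <<'E'
from h import *
np.set_printoptions(precision=1,suppress=True)
im=robot.snapshot("wrist");cv2.imwrite("pics/w6.png",cv2.resize(im[30:250,130:390],None,fx=2.6,fy=2.6,interpolation=2))
s=robot.sense();print(s["tcp_pos"],s["force"])
E
```

```text
[545.6 110.7 135.6] [ 0.7 -0.6 -0.1]
```

View pics/w6.png

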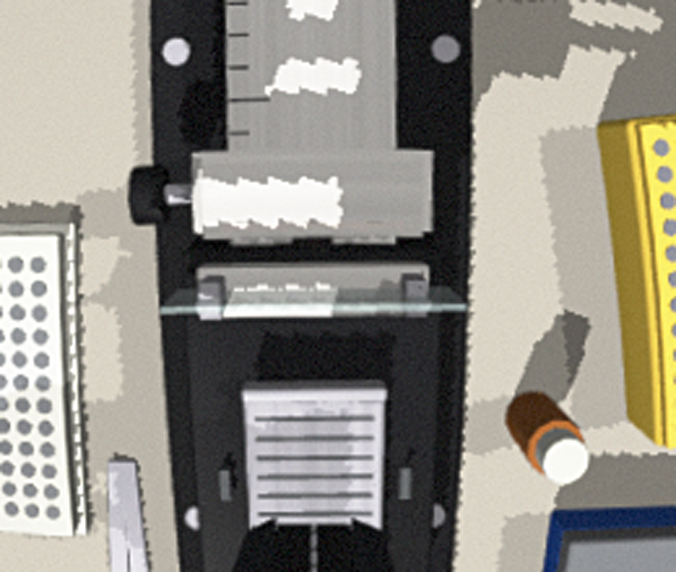

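The plate is free and up, the bumper sits against the stop (row 240), and the gripper is clear. I'm handing in.

```bash
python3 -c "
from plant import robot
print(robot.sign_off())"
```

```text
the job is handed in; nothing more can be done
None
```

I pushed the carriage to the stop with the brake plate held down, let the plate up and handed the job in at about 16 s; in the last picture the bumper rests against the stop and the gripper is clear, but sign-off returned no verdict.

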